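Put the tasting paddles away in their case

ROBOT

A 6-joint arm with a two-finger parallel gripper is mounted at the origin on the work surface. World frame = base frame: x ahead of the robot, y to its left, z up, the work surface at z = 0. Lengths are in m, angles in rad, forces in N, time in s.
With the tool pointing down it reaches from about 0.4 to 0.825 m from the base axis. Payload 7 kg.
Tool frame: the origin (TCP) lies at the centre of the arm's flange, where the gripper is bolted on; the fingertips stand 178 mm ahead of it and the grasp point (between the pads) lies ahead of it (tcp_to_grasp is the z of the grasp point in the tool frame, in m); z points along the fingers, x is the direction in which the jaws open and shut, and the axes are right-handed (so a half turn about z gives the same grasp; the last joint's range is limited). The gripper opens to 88 mm and grips with 3 to 60 N. Pads are 19 mm wide; open, the fingers measure 130 mm over their backs; the gripper's body (78 mm by 193 mm) begins 47 mm behind the grasp point.
Start: joints at [-1.057, 0.359, 0.012, 0, -1.224, -0.288], TCP at [0.151, -0.658, 0.405] pointing down, gripper open.
Joint ranges: [-3.07, 3.07], [-1.43, 2.12], [-1.02, 1.25], [-3.03, 1.67], [-3.05, -0], [-3.03, 3.03]. Speed limits (rad/s): [2.39, 2.39, 3.01, 3.14, 3.14, 3.14].

INTERFACE

Orientations are given as [roll, pitch, yaw] about the fixed x, y, z axes, in that order (R = Rz(yaw) Ry(pitch) Rx(roll)).
In Python, from station import get_state, grab_frame, job_done, tcp_to_grasp gives the robot as it stands.
- The arm moves only by the tool drive_tool, never from a script. Its argument "moves" is a list of rows, each a list of 7 numbers: the shift along the tool's x, y, z in mm, then the turn, a rotation vector about the tool's x, y, z in degrees, then the closure, from -1 (fully open) to 1 (shut), so that 0 is half open. In form: [[dx, dy, dz, ax, ay, az, claw], ...]. A call has 1 to 12 rows; each row is the pose to reach, as a shift and turn from the pose commanded when the call began, along the tool's axes at that moment; what a row does not reach only later rows make up. A row lasts 1/8 s, in which the tool goes at most 62.5 mm and 10.7 degrees, less where a joint would pass 70% of its speed; a pose out of reach is approached as far as the arm can. A call with a gripper value outside its range is refused whole. The fingers move at their own pace and stop on an object; "grip_force" is the grip in N (left out, the last holds). Time passes only in rows, so rows that repeat a pose let the fingers close. It gives the time, the measured TCP pose, the force and the opening at its end, in the units of the state.
- get_state(): the state, without advancing time (a new reading comes with each control period).
- grab_frame(name): name is "scene" or "top" or "wrist"; returns a dict with "img" (384x512x3 uint8, red, green, blue), "range_z" (384x512 float32, m along the optical axis (not along the pixel's ray), 0 where there is no reading), "fovy" (degrees; the focal length in pixels is half the picture's height over the tangent of half this angle, whatever the lens; pixels are square), "cx", "cy" (the principal point, pixels), "rvec" (rotation vector, rad) and "tvec" (3), from world to camera coordinates, as OpenCV has them. Camera axes: x right, y down, z forward; pixel columns grow to the right and rows downward; lengths in m; the calibration is good to about 2 mm. A picture is of the moment at which its call begins.
- job_done(): hands the job in, once; it reports no verdict.
The state is a dict: "t": time; "q": joint angles; "qd": joint speeds; "joint_efforts": joint torques, N m; "eef_pos": TCP position; "ee_rot": TCP orientation; "force": force on the tool from outside, world axes, zero at the start; "moment": the same for the moment, N m; "width": finger opening in m.
Only numpy, scipy, OpenCV 4.12 (cv2) and the standard library are available. Lean on these libraries where they do the work, as an engineer would, in place of code of your own. Each camera call takes 0.05 s, during which the arm holds its last target. There are 200 camera calls.

TASK

Put every tasting paddle on the counter away in the wooden case: slide each one sideways through its gap onto the upright rod, below the rod's head, and let it down flat on the tray floor or on the paddle beneath, handle towards the robot's side of the case. When all are on the rod, shut the lid fully and then swing the hasp over until it lies flat on the lid over its catch. Do not disturb the jar, the gift box or the cup.

Things in the scene. Friction and masses are not known exactly. Their poses are not given: they have to be found in the camera images.
- paddle1: flat wooden paddle, 14 mm thick, about 110 g; present or None. C-shaped head, outer diameter 84 mm, round hole 48 mm, open through a 34 mm gap with round lips; across from the gap a straight handle, 24 mm wide, ending 114 mm from the hole's centre. Origin: hole centre, on the underside. +x points out through the gap, the handle lies along -x (grip it across its width near x = -90 mm), z is normal
- paddle2: another paddle, same shape, size and axes as paddle1 (None if absent)
- paddle3: another paddle, same shape, size and axes as paddle1 (None if absent)
- paddle4: another paddle, same shape, size and axes as paddle1 (None if absent)
- case: dark wooden case, 200 mm (x) by 150 mm (y), fixed; origin: centre of its underside, x away from the robot, z up. Base: a tray with 6 mm floor and walls, rim 58 mm high, an upright rod in it. A 50 mm deep lid, hinged on the far (+x) rim, stands open. The lid shuts only if the handles on the rod lie towards the case's -x side, where the tray is long enough for them
- post (a point): point on the axis of the case's upright steel rod (26 mm thick, at case x = 27 mm, y = 0), at the tray floor, 6 mm above the counter. Up to four paddles stack here, 14 mm each. The rod ends in a fixed flat head, 56 mm wide, underside 86 mm and top 94 mm above the counter: paddles cannot go over it, only sideways below it
- lid (a joint): angle of the case's lid: 0 shut, up to 1.8 rad open (standing up, leaning a little away); starts at 1.5 to 1.75. A stiff hinge (0.45 N m of friction) that stays where it is left; 0.3 kg; push it over from behind and follow it down until shut
- lid_hinge (a point): middle of the lid's hinge line, which runs along the case's y at the far rim of the base (case x = 100 mm, 58 mm above the counter)
- lid_front (a point): middle of the front edge of the lid's outer (top) face: 200 mm from the hinge line along the lid and 50 mm out from it; when the lid is shut it is at case x = -100 mm, 108 mm above the counter
- hasp (a joint): angle of the steel hasp: 0 when it lies flat on the shut lid over its catch, growing as it swings up and outwards (1.57 standing straight up, at most 2.7 sloping outwards); starts at 1.7 to 2.4. Light friction (0.07 N m), stays where it is left
- hasp_hinge (a point): middle of the hasp's hinge line, on a bracket outside the case's +y wall, at case x = 0, y = 80 mm, 108 mm above the counter (level with the top of the shut lid); the line runs along the case's x
- hasp_tip (a point): free end of the hasp strap, which is 70 mm long, 34 mm wide, 4 mm thick, with a window for the catch, a small brass loop on the lid
- jar: amber glass jar with steel cap, 76 mm across, 100 mm tall, stands beyond the paddles; bystander. Origin at the centre of its underside
- gift_box: plain cardboard box 80 x 110 x 45 mm, beyond the paddles; bystander. Origin at the centre of its underside
- cup: white cup 72 mm across, 75 mm tall, left of the robot; bystander. Origin at the centre of its underside
Things that resemble listed ones, but are neither listed nor needed, are in the scene too. What is shaped like the paddle2 but purple is not meant.

How it is judged:
On the way, in this order (a step that is already met when the one before it is completed fails the run):
1. with the lid still open, all paddles are on the rod, flat and let go (horizontal distance between each of paddle1, paddle2, paddle3, paddle4 and post below 0.02 m and z of each of paddle1, paddle2, paddle3, paddle4 in the frame of case below 0.058 m and angle between each of paddle1, paddle2, paddle3, paddle4's own z axis and vertical below 0.12 rad and linear speed of each of paddle1, paddle2, paddle3, paddle4 below 0.03 m/s and contact force between each of paddle1, paddle2, paddle3, paddle4 and the fingers below 0.1 N and value of joint lid above 0.8 rad), for 0.2 s.
2. the lid is shut over them, with the hasp not yet over (horizontal distance between each of paddle1, paddle2, paddle3, paddle4 and post below 0.02 m and z of each of paddle1, paddle2, paddle3, paddle4 in the frame of case below 0.058 m and angle between each of paddle1, paddle2, paddle3, paddle4's own z axis and vertical below 0.12 rad and value of joint lid below 0.06 rad and value of joint hasp above 0.5 rad), for 0.2 s.
3. the hasp is swung over flat onto the shut lid (value of joint lid below 0.06 rad and value of joint hasp below 0.12 rad), for 0.2 s.
At the end, for the whole second after the job is handed in: Every paddle present has the rod through its hole (hole centre within 20 mm of the rod's axis), lies flat within 0.12 rad and below the rod's head (underside less than 58 mm above the counter), at rest; the lid is within 0.06 rad of shut and the hasp within 0.12 rad of flat (all of step 3 and horizontal distance between each of paddle1, paddle2, paddle3, paddle4 and post below 0.02 m and z of each of paddle1, paddle2, paddle3, paddle4 in the frame of case below 0.058 m and angle between each of paddle1, paddle2, paddle3, paddle4's own z axis and vertical below 0.12 rad and linear speed of each of paddle1, paddle2, paddle3, paddle4 below 0.03 m/s); the robot touches nothing.
It fails at once if the jar is shifted by more than 30 mm or tipped (distance of jar from where it was at the start of the episode above 0.03 m or angle between jar's own z axis and vertical above 0.5 rad).
It fails at once if the gift box is shifted by more than 30 mm or tipped (distance of gift_box from where it was at the start of the episode above 0.03 m or angle between gift_box's own z axis and vertical above 0.5 rad).
It fails at once if the cup is shifted by more than 30 mm or tipped (distance of cup from where it was at the start of the episode above 0.03 m or angle between cup's own z axis and vertical above 0.5 rad).
Of paddle1, paddle2, paddle3, paddle4 only 3 to 4 are there at a start; the rules pass over those that are not, and their reading is None.
At some moment in a run one of paddle1, paddle2, paddle3, paddle4 may be knocked a few centimetres aside while the robot is not near it.
Once in a run the grip may slacken for a moment while it holds something.
It also fails if it takes over 208 s, if anything falls off the work surface, if the arm or the gripper's body presses on something with over 40 N, if the wrist force passes 120 N, or if a joint passes its speed limit or range.

## Working session

There is one attempt and no reset: what is moved stays moved. The work goes in short steps, Python scripts to look and compute and a tool call to move; the robot and the scene stay as the last step left them, time stands still between calls to the robot, and variables do not carry over. Pictures are saved under pics/ and viewed, about 12 in all and at most 16, crops included, and the job is handed in when it is done.

Besides the shell and the picture viewer there is one more tool, called after "Request:" in YAML: its name, and indented under it one key for each argument. drive_tool: Moves the arm, as the interface text tells. Its arguments: {"type":"object","properties":{"moves":{"type":"array"},"grip_force":{"type":"number"}},"required":["moves"]}

```bash
ls; mkdir -p pics; cat > h.py <<'E'
import numpy as np, cv2
from scipy.spatial.transform import Rotation as R
from station import get_state, grab_frame, job_done, tcp_to_grasp
def cam(name):
    f=grab_frame(name); f['f']=f['img'].shape[0]/2/np.tan(np.radians(f['fovy'])/2)
    f['R']=R.from_rotvec(np.ravel(f['rvec'])).as_matrix(); f['t']=np.ravel(f['tvec']); return f
def cloud(f):
    v,u=np.mgrid[:384,:512]; z=f['range_z']
    p=np.stack([(u-f['cx'])/f['f']*z,(v-f['cy'])/f['f']*z,z],-1)
    return (p-f['t'])@f['R']
def save(f,n): cv2.imwrite('pics/'+n+'.png',f['img'][...,::-1])
E
python3 - <<'E'
from h import *
s=get_state(); print(s, tcp_to_grasp if not callable(tcp_to_grasp) else tcp_to_grasp())
ims=[]
for n in ['top','scene']:
    f=cam(n); np.savez('/tmp/'+n+'.npz',**{k:f[k] for k in f}); ims.append(f['img'])
    print(n,f['f'],-f['R'].T@f['t'],f['R'][2])
cv2.imwrite('pics/a_top.png',cv2.resize(ims[0],(800,600))[...,::-1]);cv2.imwrite('pics/a_scene.png',cv2.resize(ims[1],(800,600))[...,::-1])
E
```

```text
pics
{'t': 0.0, 'q': array([-1.05689335e+00,  3.59385373e-01,  1.10631043e-02, -3.27586505e-04,
       -1.22412938e+00, -2.88073838e-01]), 'qd': array([-0.0015807 ,  0.00032262, -0.00050519,  0.0006317 ,  0.00091901,
       -0.00017731]), 'joint_efforts': array([ 8.24567924e-04, -5.82715130e+01,  2.93059623e+01,  6.99720874e+00,
        6.83120350e-03, -2.33952396e-04]), 'eef_pos': array([ 0.15107469, -0.65767375,  0.40372935]), 'ee_rot': array([-3.14141759e+00, -1.67460266e-03,  1.79651376e+00]), 'force': array([-0.42016413, -0.47281589,  1.06577806]), 'moment': array([0.01938985, 0.06071588, 0.00034662]), 'width': 0.08744330658784563} 0.1593
top 360.31879818073537 [ 0.31657006 -0.03283245  1.120245  ] [ 0.21843993  0.00603342 -0.97583175]
scene 378.24261507900536 [0.92819319 0.60815111 1.25251052] [-0.27167458 -0.47439551 -0.83734212]
```

View pics/a_top.png

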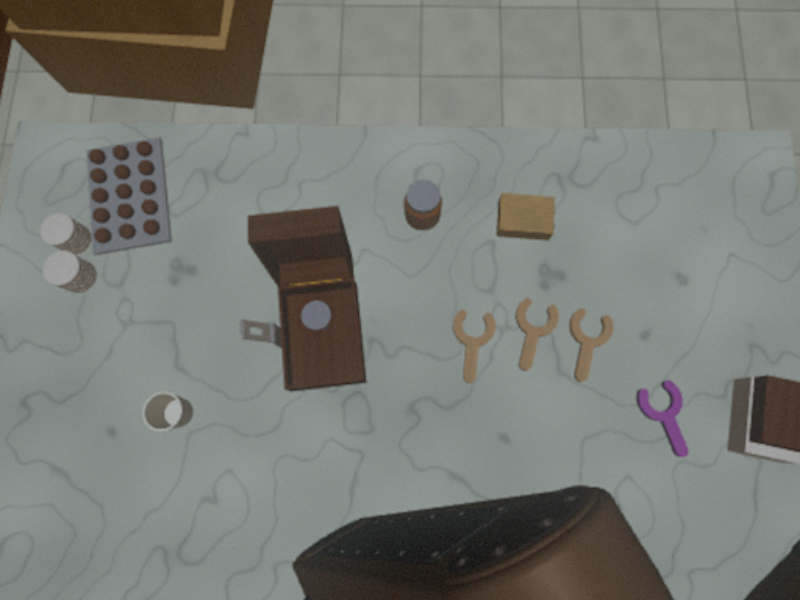

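View pics/a_scene.png

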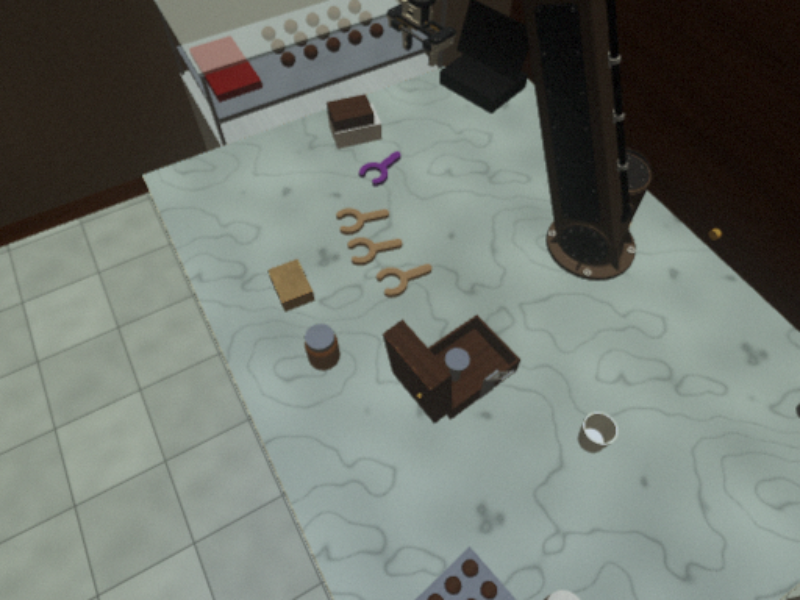

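The top view shows three tan paddles (heads at about (474,325), (537,315) and (592,325)) and the purple decoy at (663,400). The case is at about (325,335), with the lid open away from the robot. The hasp sticks out to the left at (260,330), the cup is at (163,410), the jar at (423,205) and the gift box at (526,215).

```bash
cat >> h.py <<'E'
def template():
    x,y=np.meshgrid(np.arange(-120,60,.5),np.arange(-50,50,.5)); r=np.hypot(x,y)
    m=((r<42)&(r>24)&~((x>0)&(abs(y)<17)))|((x<-30)&(x>-114)&(abs(y)<12)&(r>24))
    return x[m].mean()/1000
CX=template()
def paddles(f,zoff=0.,zr=(.006,.024),bounds=None):
    P=cloud(f); hsv=cv2.cvtColor(f['img'],cv2.COLOR_RGB2HSV).astype(int)
    m=(hsv[...,0]>5)&(hsv[...,0]<22)&(hsv[...,1]>70)&(hsv[...,2]>90)&(P[...,2]>zr[0])&(P[...,2]<zr[1])&(f['range_z']>0)
    n,l,st,c=cv2.connectedComponentsWithStats(m.astype(np.uint8)); out=[]
    for i in range(1,n):
        if st[i,4]<150: continue
        q=P[l==i]; w=f['range_z'][l==i]**2; z=np.median(q[:,2]); q=q[:,:2]
        cen=np.average(q,axis=0,weights=w); U,S,V=np.linalg.svd(q-cen,full_matrices=False); a=V[0]
        if np.mean(((q-cen)@a)**3)>0: a=-a   # long tail = handle = -x
        out.append((cen-a*CX,np.degrees(np.arctan2(a[1],a[0])),z,st[i,4]))
    return out
E
python3 - <<'E'
from h import *
for n in ['top','scene']:
    f=dict(np.load(f'/tmp/{n}.npz')); 
    for p in paddles(f): print(n,np.round(p[0],4),round(p[1],1),round(p[2],4),p[3])
    P=cloud(f); hsv=cv2.cvtColor(f['img'],cv2.COLOR_RGB2HSV).astype(int)
    reg=(P[...,0]>.3)&(P[...,0]<.85)&(P[...,1]<.32)&(P[...,1]>-.02)&(f['range_z']>0)
    m=reg&(hsv[...,1]<70)&(P[...,2]>.085)&(P[...,2]<.102)&(P[...,1]<.2)
    k,l,st,c=cv2.connectedComponentsWithStats(m.astype(np.uint8))
    for i in range(1,k):
        if st[i,4]>30: print('z~.094',P[l==i].mean(0).round(4),st[i,4],np.ptp(P[l==i],axis=0).round(3))
    m=reg&(abs(P[...,2]-.058)<.004)&(P[...,1]<.22)&(hsv[...,2]<120)
    q=P[m][:,:2].astype(np.float32); print('rim',m.sum(),cv2.minAreaRect(q*1000), q.min(0),q.max(0))
    m=reg&(P[...,2]>.062)&(hsv[...,1]<70)
    q=P[m]; print('steel>62', m.sum(), q.min(0).round(3),q.max(0).round(3))
    m=reg&(P[...,2]>.11)
    q=P[m]; print('lid',q.min(0).round(3),q.max(0).round(3))
    m=(P[...,2]>.12)&(P[...,0]>.55)&(P[...,0]<.9)&(P[...,1]<.3)&(P[...,1]>-.02)
    q=P[m]; print('hi',m.sum(),q.min(0).round(3),q.max(0).round(3))
E
```

```text
top [ 0.5444 -0.2773] -15.5 0.0152 424
top [ 0.5213 -0.1521] -6.9 0.0153 414
top [ 0.5248 -0.3845] -14.7 0.0152 443
z~.094 [0.5254 0.1518 0.095 ] 283 [0.054 0.056 0.013]
rim 603 ((581.6097412109375, 125.40069580078125), (202.69992065429688, 407.9196472167969), 76.44648742675781) [ 0.39160857 -0.01724562] [0.759365   0.21986413]
steel>62 1284 [ 0.415 -0.02   0.062] [0.784 0.268 0.259]
lid [0.468 0.089 0.11 ] [0.678 0.268 0.261]
hi 1648 [0.595 0.089 0.12 ] [0.678 0.244 0.261]
scene [ 0.5318 -0.3837] -13.5 0.0114 177
scene [ 0.5506 -0.2773] -15.8 0.0116 198
scene [ 0.5273 -0.1483] -3.8 0.0117 219
z~.094 [ 0.7706 -0.0156  0.0961] 34 [0.04  0.011 0.013]
z~.094 [0.5322 0.1533 0.0922] 192 [0.056 0.057 0.013]
rim 145 ((603.1909790039062, 118.88664245605469), (196.427001953125, 441.9169006347656), 75.48310089111328) [ 0.39858437 -0.01909075] [0.7964082  0.21493834]
steel>62 973 [ 0.473 -0.02   0.062] [0.791 0.267 0.257]
lid [0.473 0.091 0.11 ] [0.683 0.267 0.26 ]
hi 1345 [0.603 0.091 0.12 ] [0.683 0.245 0.26 ]
```

```bash
cat >> h.py <<'E'
def rows(wps, s=None):
    """wps: (x,y,z_tcp,yaw_deg) tool-down targets -> rows in current tool frame (mm, deg about tool)"""
    s=s or get_state(); R0=R.from_euler('xyz',s['ee_rot']); p0=s['eef_pos']
    print('t %.2f'%s['t'],'pos',p0.round(4),'rpy',np.degrees(s['ee_rot']).round(1),'w %.4f'%s['width'])
    for x,y,z,yaw in wps:
        d=R0.inv().apply(np.array([x,y,z])-p0)*1000; T=R.from_euler('xyz',[180,0,yaw],degrees=True)
        print(np.r_[d,np.degrees((R0.inv()*T).as_rotvec())].round(1).tolist())
def handle(p,yaw,d=.09): a=np.radians(yaw); return p[0]-d*np.cos(a),p[1]-d*np.sin(a)
E
python3 - <<'E'
from h import *
for n,post in [('top',(.5254,.1518)),('scene',(.5322,.1533))]:
    f=dict(np.load(f'/tmp/{n}.npz')); P=cloud(f); hsv=cv2.cvtColor(f['img'],cv2.COLOR_RGB2HSV).astype(int)
    m=(f['range_z']>0)&(abs(P[...,2]-.058)<.006)&(hsv[...,2]<130)&(np.hypot(P[...,0]-post[0],P[...,1]-post[1])<.17)
    q=P[m][:,:2]; best=[]
    for a in np.arange(-30,30.1,.5):
        c,s_=np.cos(np.radians(a)),np.sin(np.radians(a)); d=q-post
        x=d@[c,s_]+.027; y=d@[-s_,c]
        e=np.maximum(abs(x)-.1,abs(y)-.075); best.append(((e>-.009)&(e<.003)).sum())
    best=np.array(best); i=np.where(best>=best.max()*.97)[0]; print(n,len(q),best.max(),np.arange(-30,30.1,.5)[i])
    m=(f['range_z']>0)&(P[...,2]>.13)&(P[...,0]>.55)&(P[...,0]<.72)&(P[...,1]<.26)&(P[...,1]>.07)
    q=P[m]
    for k in range(1): 
        zt=q[q[:,2]>.235]; r=cv2.minAreaRect((zt[:,:2]*1000).astype(np.float32)); print('lid top band',len(zt),r, q[:,2].max())
    m=(f['range_z']>0)&(P[...,1]>.22)&(P[...,1]<.30)&(P[...,0]>.44)&(P[...,0]<.58)&(P[...,2]>.06)
    q=P[m]; print('hasp',len(q),q.mean(0).round(3),q.min(0).round(3),q.max(0).round(3)); 
    if len(q)>5: print(np.linalg.svd(q-q.mean(0),full_matrices=False)[2].round(2))
x,y=handle((.5243,-.150),-5.5); rows([(x,y,.36,84.5)])
E
```

```text
top 980 563 [5.5 6.  6.5 7.  7.5 8.  8.5 9. ]
lid top band 1118 ((643.3789672851562, 167.43179321289062), (53.41171646118164, 149.63926696777344), 7.6232075691223145) 0.26082220013153645
hasp 307 [0.49  0.24  0.126] [0.468 0.22  0.06 ] [0.578 0.268 0.177]
[[-0.23  0.36  0.9 ]
 [ 0.95  0.27  0.14]
 [ 0.19 -0.89  0.4 ]]
scene 252 211 [6.  6.5 7.  7.5 8.  8.5 9. ]
lid top band 852 ((648.8260498046875, 167.20895385742188), (51.74885559082031, 152.63449096679688), 7.886584281921387) 0.2601010780572309
hasp 114 [0.496 0.241 0.123] [0.473 0.224 0.06 ] [0.529 0.267 0.173]
[[ 0.15 -0.35 -0.92]
 [-0.97 -0.23 -0.07]
 [ 0.19 -0.91  0.38]]
t 0.10 pos [ 0.1511 -0.6577  0.4038] rpy [-1.800e+02 -1.000e-01  1.029e+02] w 0.0878
[439.7, 392.0, 44.4, -0.0, -0.1, 18.4]
```

Request:
drive_tool:
  moves:
    - [60, 50, 0, 0, 0, 3, -1]
    - [110, 100, 0, 0, 0, 6, -1]
    - [170, 150, 20, 0, 0, 10, -1]
    - [220, 200, 20, 0, 0, 14, -1]
    - [280, 250, 40, 0, 0, 18, -1]
    - [330, 300, 44, 0, 0, 18.4, -1]
    - [390, 350, 44, 0, 0, 18.4, -1]
    - [440, 392, 44, 0, 0, 18.4, -1]
    - [440, 392, 44, 0, 0, 18.4, -1]
    - [440, 392, 44, 0, 0, 18.4, -1]
    - [440, 392, 44, 0, 0, 18.4, -1]
    - [440, 392, 44, 0, 0, 18.4, -1]

```text
t: 1.6
eef_pos: [0.4343, -0.1413, 0.3604]
ee_rot: [-3.141, 0.0, 1.476]
force: [-0.1, -0.9, 0.1]
width: 0.0877
```

```bash
python3 - <<'E'
from h import *
f=cam('wrist'); save(f,'w1'); s=get_state(); print(s['eef_pos'],s['ee_rot']); 
print('cam',-f['R'].T@f['t'],f['R'][2],f['f'])
for p in paddles(f): print(np.round(p[0],4),round(p[1],1),round(p[2],4),p[3])
for n in ['top','scene']:
    f=cam(n)
    for p in paddles(f): print(n,np.round(p[0],4),round(p[1],1),round(p[2],4),p[3])
E
```

```text
[ 0.43423637 -0.14169745  0.36047894] [-3.14102588e+00  4.92158505e-05  1.47499465e+00]
cam [ 0.36600553 -0.13342381  0.33971128] [ 0.25095443 -0.02329229 -0.96771863] 276.4185015972525
[ 0.503  -0.1485] -5.5 0.013 1875
[ 0.4669 -0.372 ] -19.3 0.0128 522
[ 0.4875 -0.262 ] -17.7 0.0129 535
[ 0.5323 -0.2354] 154.3 0.0129 411
top [ 0.4559 -0.3654] 148.7 0.0153 355
scene [ 0.5335 -0.3821] -11.8 0.0114 182
scene [ 0.5513 -0.2759] -14.7 0.0122 199
scene [ 0.5281 -0.1477] -3.0 0.0118 222
```

View pics/w1.png

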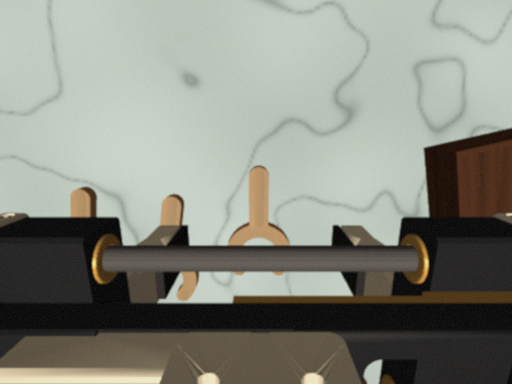

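The wrist view shows the nearest paddle's handle, ending at about (258,168), between the open fingers. The bar hides the head, so I'll refine from the handle.

```bash
cat >> h.py <<'E'
def handle_fit(f,near,zr=(.006,.024)):
    """wrist view: fit handle line near rough grip point; returns hole centre, yaw, z"""
    P=cloud(f); hsv=cv2.cvtColor(f['img'],cv2.COLOR_RGB2HSV).astype(int)
    m=(hsv[...,0]>5)&(hsv[...,0]<22)&(hsv[...,1]>70)&(hsv[...,2]>90)&(P[...,2]>zr[0])&(P[...,2]<zr[1])&(f['range_z']>0)
    m&=np.hypot(P[...,0]-near[0],P[...,1]-near[1])<.036
    q=P[m]; z=np.median(q[:,2]); q=q[:,:2]
    m2=abs(q-np.median(q,axis=0))[:,1]<.02; q=q[m2]
    a=np.linalg.svd(q-q.mean(0),full_matrices=False)[2][0]; a=a*np.sign(a[0]); n=np.array([-a[1],a[0]])
    s=(q-q.mean(0))@a; v=(q-q.mean(0))@n; end=np.percentile(s,.5); mid=(np.percentile(v,1)+np.percentile(v,99))/2
    print('n',len(q),'width %.4f len %.3f'%(np.percentile(v,99)-np.percentile(v,1),np.ptp(s)))
    return q.mean(0)+a*(end+.114)+n*mid, np.degrees(np.arctan2(a[1],a[0])), z
E
python3 - <<'E'
from h import *
f=cam('wrist')
c,y,z=handle_fit(f,(.4343,-.1413)); print(c,y,z)
x,yy=handle(c,y,.095); print(x,yy); rows([(x,yy,.25,y+90),(x,yy,.182,y+90)])
E
```

```text
n 850 width 0.0221 len 0.058
[ 0.52599048 -0.15026301] -5.3940087154285 0.01302413844546585
0.431411156273177 -0.14133261249046578
t 1.80 pos [ 0.4342 -0.142   0.3606] rpy [-180.     0.    84.5] w 0.0877
[0.4, -2.9, 110.6, -0.0, 0.0, -0.1]
[0.4, -2.8, 178.6, -0.0, 0.0, -0.1]
```

Request:
drive_tool:
  moves:
    - [0, -3, 60, 0, 0, 0, -1]
    - [0, -3, 110, 0, 0, 0, -1]
    - [0, -3, 150, 0, 0, 0, -1]
    - [0, -3, 172, 0, 0, 0, -1]
    - [0, -3, 178, 0, 0, 0, -1]
    - [0, -3, 178, 0, 0, 0, -1]
    - [0, -3, 178, 0, 0, 0, 1]
    - [0, -3, 178, 0, 0, 0, 1]
    - [0, -3, 178, 0, 0, 0, 1]
    - [0, -3, 178, 0, 0, 0, 1]
    - [0, -3, 178, 0, 0, 0, 1]
    - [0, -3, 178, 0, 0, 0, 1]
  grip_force: 30

```text
t: 3.3
eef_pos: [0.4317, -0.141, 0.1827]
ee_rot: [3.142, 0.0, 1.476]
force: [0.2, -0.1, 0.1]
width: 0.033
```

Request:
drive_tool:
  moves:
    - [0, 0, -20, 0, 0, 0, 1]
    - [0, 0, -60, 0, 0, 0, 1]
    - [0, 0, -100, 0, 0, 0, 1]
    - [0, 0, -130, 0, 0, 0, 1]
    - [0, 0, -130, 0, 0, 0, 1]
    - [0, 0, -130, 0, 0, 0, 1]

```text
t: 4.05
eef_pos: [0.4313, -0.1409, 0.3121]
ee_rot: [-3.141, -0.0, 1.475]
force: [-0.4, -0.1, 0.1]
width: 0.0005
```

```bash
python3 - <<'E'
from h import *
s=get_state(); f=cam('wrist'); save(f,'w2')
P=cloud(f); hsv=cv2.cvtColor(f['img'],cv2.COLOR_RGB2HSV).astype(int)
Rt=R.from_euler('xyz',s['ee_rot']); g=s['eef_pos']+Rt.apply([0,0,.17])
m=(hsv[...,0]>5)&(hsv[...,0]<22)&(hsv[...,1]>70)&(hsv[...,2]>90)&(f['range_z']>0)&(abs(P-g).max(-1)<.06)
T=Rt.inv().apply(P[m]-s['eef_pos']); print(len(T),'tool-frame min/max',T.min(0).round(4),T.max(0).round(4),np.median(T,axis=0).round(4))
# case approach: d = distance of hole centre behind post
u=np.array([np.cos(np.radians(7.6)),np.sin(np.radians(7.6))]); post=np.array([.529,.1525])
W=[]
for d,z in [(.13,.33),(.13,.244)]:
    p=post-u*(d+.095); W.append((p[0],p[1],z,97.6))
print(W); rows(W)
E
```

```text
88 tool-frame min/max [-0.0055 -0.0128  0.1126] [ 0.0079 -0.0051  0.179 ] [-0.0018 -0.0109  0.1609]
[(np.float64(0.3059765034434031), np.float64(0.12274231219214744), 0.33, 97.6), (np.float64(0.3059765034434031), np.float64(0.12274231219214744), 0.244, 97.6)]
t 4.10 pos [ 0.4312 -0.141   0.3118] rpy [-179.9    0.    84.5] w 0.0006
[250.5, -149.9, -18.0, -0.1, -0.0, -13.1]
[250.5, -149.7, 68.0, -0.1, -0.0, -13.1]
```

View pics/w2.png

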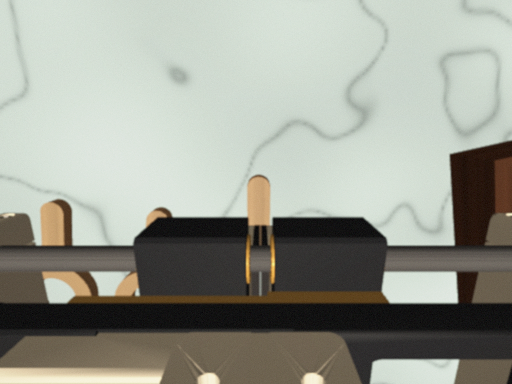

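The fingers were still closing when I lifted, so they shut on nothing and the paddle stayed on the counter (handle end at (258,178)). I'll reopen, measure again, and wait longer on the next grip.

Request:
drive_tool:
  moves:
    - [0, 0, -10, 0, 0, 0, -0.3]
    - [0, 0, -30, 0, 0, 0, -0.3]
    - [0, 0, -40, 0, 0, 0, -0.3]
    - [0, 0, -40, 0, 0, 0, -0.3]
    - [0, 0, -40, 0, 0, 0, -0.3]
    - [0, 0, -40, 0, 0, 0, -0.3]
    - [0, 0, -40, 0, 0, 0, -0.3]

```text
t: 4.97
eef_pos: [0.4316, -0.141, 0.3523]
ee_rot: [-3.141, 0.0, 1.475]
force: [0.7, 0.4, 0.3]
width: 0.057
```

```bash
python3 - <<'E'
from h import *
s=get_state();f=cam('wrist')
c,y,z=handle_fit(f,s['eef_pos'][:2]); print(c,y,z)
x,yy=handle(c,y,.095); rows([(x,yy,.182,y+90)])
E
```

```text
n 845 width 0.0225 len 0.056
[ 0.52580366 -0.15102675] -6.056589231528638 0.013079009420136886
t 5.03 pos [ 0.4316 -0.141   0.3524] rpy [-180.     0.    84.5] w 0.0563
[-0.0, -0.2, 170.4, -0.0, 0.0, 0.6]
```

Request:
drive_tool:
  moves:
    - [0, 0, 60, 0, 0, 0, -0.3]
    - [0, 0, 110, 0, 0, 0, -0.3]
    - [0, 0, 150, 0, 0, 0, -0.3]
    - [0, 0, 170, 0, 0, 0, -0.3]
    - [0, 0, 170, 0, 0, 0, -0.3]
    - [0, 0, 170, 0, 0, 0, 1]
    - [0, 0, 170, 0, 0, 0, 1]
    - [0, 0, 170, 0, 0, 0, 1]
    - [0, 0, 170, 0, 0, 0, 1]
    - [0, 0, 170, 0, 0, 0, 1]
    - [0, 0, 170, 0, 0, 0, 1]
    - [0, 0, 170, 0, 0, 0, 1]
  grip_force: 30

```text
t: 6.52
eef_pos: [0.4318, -0.141, 0.1832]
ee_rot: [3.141, 0.0, 1.476]
force: [-2.8, -0.1, 6.4]
width: 0.0232
```

```bash
python3 - <<'E'
from h import *
print(get_state()['width'])
def at(d,phi,grip=.095,post=(.529,.1525)):
    a=np.radians(phi); return post[0]-(d+grip)*np.cos(a),post[1]-(d+grip)*np.sin(a)
rows([(*at(.09,50),.33,140),(*at(.09,50),.246,140)])
E
```

```text
0.023206828909881776
t 6.53 pos [ 0.4318 -0.141   0.1832] rpy [180.    0.   84.6] w 0.0232
[149.0, -35.9, -146.8, 0.0, 0.0, -55.4]
[149.0, -36.0, -62.8, 0.0, 0.0, -55.4]
```

Request:
drive_tool:
  moves:
    - [0, 0, -20, 0, 0, 0, 1]
    - [10, 0, -50, 0, 0, -8, 1]
    - [40, -10, -66, 0, 0, -18, 1]
    - [80, -20, -66, 0, 0, -28, 1]
    - [110, -30, -66, 0, 0, -38, 1]
    - [140, -36, -66, 0, 0, -48, 1]
    - [149, -36, -66, 0, 0, -55.4, 1]
    - [149, -36, -66, 0, 0, -55.4, 1]
    - [149, -36, -66, 0, 0, -55.4, 1]
    - [149, -36, -66, 0, 0, -55.4, 1]

```text
t: 7.78
eef_pos: [0.4099, 0.0102, 0.2485]
ee_rot: [-3.141, -0.0, 2.44]
force: [0.7, -0.3, -0.8]
width: 0.0237
```

```bash
python3 - <<'E'
from h import *
s=get_state(); print(s['eef_pos'],np.degrees(s['ee_rot']),s['width'],s['force'])
ims=[]
for n in ['top','scene']:
    f=cam(n); 
    for zr in [(.006,.024),(.055,.1)]:
        for p in paddles(f,zr=zr): print(n,np.round(p[0],4),round(p[1],1),round(p[2],4),p[3])
    M=f['f']/f['range_z'].mean(); q=f['R']@np.array([.48,.1,.08])+f['t']; u,v=(q[:2]/q[2]*f['f']+[f['cx'],f['cy']]).astype(int)
    ims.append(cv2.resize(f['img'][max(0,v-75):v+75,max(0,u-100):u+100],(400,300)))
    P=cloud(f); hsv=cv2.cvtColor(f['img'],cv2.COLOR_RGB2HSV).astype(int)
    m=(hsv[...,1]<70)&(P[...,2]>.085)&(P[...,2]<.102)&(np.hypot(P[...,0]-.529,P[...,1]-.1525)<.036); print('head',P[m].mean(0),m.sum())
f=cam('wrist'); ims.append(cv2.resize(f['img'],(400,300)))
cv2.imwrite('pics/b.png',np.hstack(ims)[:, :800][...,::-1]); cv2.imwrite('pics/bw.png',f['img'][...,::-1])
E
```

```text
[0.40989852 0.01023901 0.2485484 ] [-1.79981050e+02 -9.49730598e-03  1.39789079e+02] 0.023730836370210364 [ 0.7083827  -0.29251138 -0.77220969]
top [ 0.5437 -0.2776] -16.0 0.0152 415
top [ 0.5245 -0.3846] -15.2 0.0153 441
top [0.0304 0.1006] 135.4 0.0146 246
head [0.52522551 0.1515575  0.09508251] 282
scene [ 0.5328 -0.3816] -11.7 0.0116 177
scene [ 0.5507 -0.2765] -14.9 0.0115 195
scene [0.476  0.0847] 50.0 0.0768 284
head [0.53222633 0.15345452 0.09214172] 191
```

View pics/b.png

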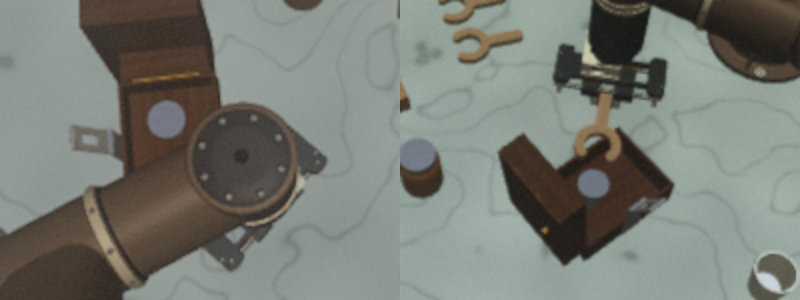

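The right half (scene camera) shows the held paddle with its gap facing the rod head, over the case's right wall. Measured in that camera alone, the rod is 89 mm ahead and about 1 mm to the left.

Request:
drive_tool:
  moves:
    - [1, 15, 0, 0, 0, 0, 1]
    - [1, 30, 0, 0, 0, 0, 1]
    - [1, 45, 0, 0, 0, 0, 1]
    - [1, 55, 0, 0, 0, 0, 1]
    - [1, 65, 0, 0, 0, 0, 1]
    - [1, 75, 0, 0, 0, 0, 1]
    - [1, 82, 0, 0, 0, 0, 1]
    - [1, 88, 0, 0, 0, 0, 1]
    - [1, 88, 0, 0, 0, 0, 1]
    - [1, 88, 0, 0, 0, 0, 1]

```text
t: 9.18
eef_pos: [0.4657, 0.0786, 0.2486]
ee_rot: [-3.141, -0.0, 2.442]
force: [0.8, -0.2, -1.2]
width: 0.0233
```

```bash
python3 - <<'E'
from h import *
s=get_state(); print(s['eef_pos'],np.degrees(s['ee_rot']),s['width'],s['force'])
f=cam('scene'); P=cloud(f)
for p in paddles(f,zr=(.055,.1)): print(np.round(p[0],4),round(p[1],1),round(p[2],4),p[3])
q=f['R']@np.array([.48,.1,.08])+f['t']; u,v=(q[:2]/q[2]*f['f']+[f['cx'],f['cy']]).astype(int)
cv2.imwrite('pics/c.png',cv2.resize(f['img'][v-60:v+60,u-80:u+80],(480,360))[...,::-1])
# swing about post to 7.6
e=s['eef_pos']; post=e[:2]+.095*np.array([np.cos(np.radians(49.8)),np.sin(np.radians(49.8))]); print('implied centre',post)
W=[]
for ph in [40,30,20,10,7.6]:
    a=np.radians(ph); W.append((post[0]-.095*np.cos(a),post[1]-.095*np.sin(a),e[2],ph+90))
rows(W+[(*W[-1][:2],.195,97.6)])
E
```

```text
[0.46565464 0.07858779 0.24860334] [-1.79984941e+02 -9.13159645e-03  1.39928203e+02] 0.023315118639215454 [ 0.78866208 -0.22060586 -1.20304971]
[0.4888 0.0976] -122.1 0.0768 220
implied centre [0.52697312 0.15114841]
t 9.22 pos [0.4657 0.0785 0.2487] rpy [-180.    -0.   139.9] w 0.0234
[16.2, 1.4, 0.0, -0.0, -0.0, 9.9]
[32.2, 5.7, 0.1, -0.0, -0.0, 19.9]
[47.2, 12.7, 0.1, -0.0, -0.0, 29.9]
[60.8, 22.2, 0.1, -0.0, -0.0, 39.9]
[63.8, 24.8, 0.1, -0.0, -0.0, 42.3]
[63.8, 24.8, 53.7, -0.0, -0.0, 42.3]
```

View pics/c.png

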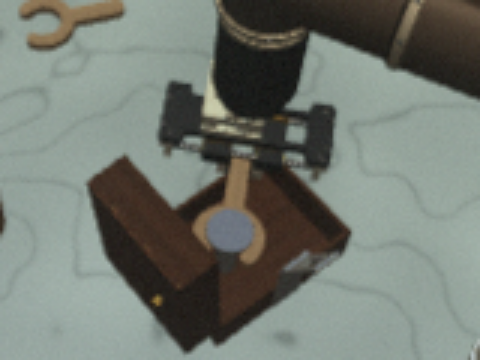

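Request:
drive_tool:
  moves:
    - [16, 1, 0, 0, 0, 10, 1]
    - [32, 6, 0, 0, 0, 20, 1]
    - [47, 13, 0, 0, 0, 30, 1]
    - [61, 22, 0, 0, 0, 40, 1]
    - [64, 25, 0, 0, 0, 42.3, 1]
    - [64, 25, 0, 0, 0, 42.3, 1]
    - [64, 25, 20, 0, 0, 42.3, 1]
    - [64, 25, 40, 0, 0, 42.3, 1]
    - [64, 25, 52, 0, 0, 42.3, 1]
    - [64, 25, 57, 0, 0, 42.3, 1]
    - [64, 25, 57, 0, 0, 42.3, 1]

```text
t: 10.6
eef_pos: [0.4331, 0.139, 0.1917]
ee_rot: [-3.141, 0.0, 1.704]
force: [-0.7, -0.1, -1.5]
width: 0.0234
```

```bash
python3 - <<'E'
from h import *
s=get_state(); print(s['eef_pos'],np.degrees(s['ee_rot']),s['width'],s['force'],s['moment'])
E
```

```text
[0.43308892 0.13904903 0.19166933] [-1.79986217e+02  1.49395674e-02  9.76486944e+01] 0.023383370899380133 [-0.69074199 -0.14702679 -1.48595042] [-0.05874853  0.08903334 -0.0571508 ]
```

Request:
drive_tool:
  moves:
    - [0, 0, 0, 0, 0, 0, 0]
    - [0, 0, 0, 0, 0, 0, 0]
    - [0, 0, 0, 0, 0, 0, 0]
    - [0, 0, 0, 0, 0, 0, 0]
    - [0, 0, -10, 0, 0, 0, 0]
    - [0, 0, -40, 0, 0, 0, 0]
    - [0, 0, -80, 0, 0, 0, 0]
    - [0, 0, -120, 0, 0, 0, 0]

```text
t: 11.6
eef_pos: [0.4328, 0.1389, 0.3136]
ee_rot: [3.141, -0.0, 1.704]
force: [-0.2, 0.1, -0.3]
width: 0.044
```

Request:
drive_tool:
  moves:
    - [-50, -5, -15, 0, 0, 0, -0.3]
    - [-100, -10, -40, 0, 0, 5, -0.3]
    - [-160, -15, -50, 0, 0, 10, -0.3]
    - [-220, -20, -50, 0, 0, 15, -0.3]
    - [-280, -25, -50, 0, 0, 20, -0.3]
    - [-340, -30, -50, 0, 0, 23, -0.3]
    - [-390, -30, -50, 0, 0, 23, -0.3]
    - [-390, -30, -50, 0, 0, 23, -0.3]
    - [-390, -30, -50, 0, 0, 23, -0.3]

```text
t: 12.72
eef_pos: [0.4547, -0.2515, 0.3619]
ee_rot: [-3.141, -0.0, 1.302]
force: [0.2, 0.6, 0.9]
width: 0.0566
```

```bash
python3 - <<'E'
from h import *
s=get_state(); f=cam('wrist')
c,y,z=handle_fit(f,s['eef_pos'][:2]); print(c,y,z)
x,yy=handle(c,y,.095); rows([(x,yy,.1825,y+90)])
f=cam('scene')
for p in paddles(f,zr=(.006,.04)): print(np.round(p[0],4),round(p[1],1),round(p[2],4),p[3])
q=f['R']@np.array([.48,.1,.08])+f['t']; u,v=(q[:2]/q[2]*f['f']+[f['cx'],f['cy']]).astype(int)
cv2.imwrite('pics/d.png',cv2.resize(f['img'][v-60:v+60,u-80:u+80],(480,360))[...,::-1])
E
```

```text
n 745 width 0.0221 len 0.053
[ 0.54884463 -0.27680927] -14.472801309980696 0.013043760217828907
t 12.78 pos [ 0.4548 -0.2509  0.3619] rpy [-180.    -0.    74.6] w 0.0574
[-1.5, 2.6, 179.4, -0.0, -0.0, -0.9]
[ 0.5324 -0.3824] -12.2 0.0119 176
[ 0.5501 -0.2775] -16.4 0.0118 200
[0.4566 0.1455] -155.2 0.0182 201
```

View pics/d.png

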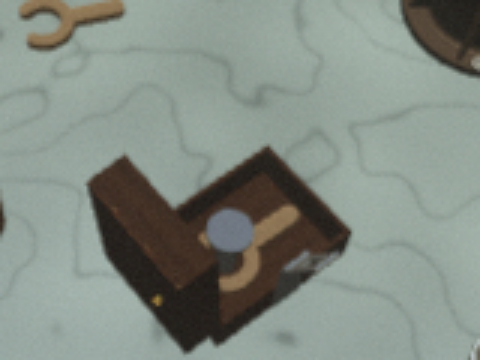

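The first paddle lies flat around the rod with its handle toward the robot. On to the second.

Request:
drive_tool:
  moves:
    - [-1.5, 2, 60, 0, 0, -1, -0.3]
    - [-1.5, 2, 110, 0, 0, -1, -0.3]
    - [-1.5, 2, 150, 0, 0, -1, -0.3]
    - [-1.5, 2, 173, 0, 0, -1, -0.3]
    - [-1.5, 2, 179, 0, 0, -1, -0.3]
    - [-1.5, 2, 179, 0, 0, -1, 1]
    - [-1.5, 2, 179, 0, 0, -1, 1]
    - [-1.5, 2, 179, 0, 0, -1, 1]
    - [-1.5, 2, 179, 0, 0, -1, 1]
    - [-1.5, 2, 179, 0, 0, -1, 1]
    - [-1.5, 2, 179, 0, 0, -1, 1]
    - [-1.5, 2, 179, 0, 0, -1, 1]
  grip_force: 30

```text
t: 14.32
eef_pos: [0.4568, -0.2535, 0.1833]
ee_rot: [3.141, 0.0, 1.32]
force: [-1.7, 1.2, 7.3]
width: 0.0237
```

```bash
python3 - <<'E'
from h import *
print(get_state()['width'])
z=get_state()['eef_pos'][2]+.066
rows([(.41,.0102,z,140)])
E
```

```text
0.02365209674451868
t 14.32 pos [ 0.4568 -0.2535  0.1833] rpy [179.9   0.   75.6] w 0.0237
[243.9, -110.7, -66.1, 0.0, 0.0, -64.4]
```

Request:
drive_tool:
  moves:
    - [0, 0, -20, 0, 0, 0, 1]
    - [10, -5, -50, 0, 0, -6, 1]
    - [50, -20, -66, 0, 0, -14, 1]
    - [90, -40, -66, 0, 0, -24, 1]
    - [130, -60, -66, 0, 0, -34, 1]
    - [170, -80, -66, 0, 0, -44, 1]
    - [210, -95, -66, 0, 0, -54, 1]
    - [244, -111, -66, 0, 0, -64.4, 1]
    - [244, -111, -66, 0, 0, -64.4, 1]
    - [244, -111, -66, 0, 0, -64.4, 1]
    - [244, -111, -66, 0, 0, -64.4, 1]

```text
t: 15.7
eef_pos: [0.4096, 0.0098, 0.2486]
ee_rot: [-3.141, -0.0, 2.442]
force: [0.3, -0.7, -0.8]
width: 0.0234
```

```bash
cat > chk.py <<'E'
from h import *
s=get_state(); print(s['t'],s['eef_pos'],np.degrees(s['ee_rot']),s['width'],s['force'])
f=cam('scene'); P=cloud(f); hsv=cv2.cvtColor(f['img'],cv2.COLOR_RGB2HSV).astype(int)
for p in paddles(f)+paddles(f,zr=(.055,.1)): print(np.round(p[0],4),round(p[1],1),round(p[2],4),p[3])
m=(hsv[...,1]<70)&(P[...,2]>.085)&(P[...,2]<.102)&(np.hypot(P[...,0]-.529,P[...,1]-.1525)<.036); H=P[m].mean(0); print('head',H,m.sum())
h=p; d=H[:2]-h[0]; Rt=R.from_euler('xyz',s['ee_rot']).inv(); print('tool shift to post mm',Rt.apply([*d,0])*1000)
E
python3 chk.py
```

```text
15.7 [0.4095805  0.00978024 0.24855422] [-1.79980506e+02 -1.03041517e-02  1.39910662e+02] 0.023421145409512362 [ 0.31862835 -0.66809016 -0.78568813]
[ 0.5326 -0.3839] -13.7 0.0119 177
[0.4552 0.1451] -155.4 0.0182 199
[0.4755 0.0843] 49.8 0.077 284
head [0.53199237 0.15307439 0.09197466] 189
tool shift to post mm [ 1.11959768e+00  8.89800673e+01 -3.00721105e-02]
```

Request:
drive_tool:
  moves:
    - [1, 15, 0, 0, 0, 0, 1]
    - [1, 30, 0, 0, 0, 0, 1]
    - [1, 45, 0, 0, 0, 0, 1]
    - [1, 55, 0, 0, 0, 0, 1]
    - [1, 65, 0, 0, 0, 0, 1]
    - [1, 75, 0, 0, 0, 0, 1]
    - [1, 82, 0, 0, 0, 0, 1]
    - [1, 88, 0, 0, 0, 0, 1]
    - [1, 88, 0, 0, 0, 0, 1]
    - [1, 88, 0, 0, 0, 0, 1]

```text
t: 17.0
eef_pos: [0.4652, 0.0784, 0.2486]
ee_rot: [-3.141, -0.0, 2.444]
force: [-0.1, -0.6, -1.5]
width: 0.0234
```

Request:
drive_tool:
  moves:
    - [16, 1, 0, 0, 0, 10, 1]
    - [32, 6, 0, 0, 0, 20, 1]
    - [47, 13, 0, 0, 0, 30, 1]
    - [61, 22, 0, 0, 0, 40, 1]
    - [64, 25, 0, 0, 0, 42.3, 1]
    - [64, 25, 0, 0, 0, 42.3, 1]
    - [64, 25, 20, 0, 0, 42.3, 1]
    - [64, 25, 34, 0, 0, 42.3, 1]
    - [64, 25, 42, 0, 0, 42.3, 1]
    - [64, 25, 43, 0, 0, 42.3, 1]
    - [64, 25, 43, 0, 0, 42.3, 1]

```text
t: 18.38
eef_pos: [0.4325, 0.1389, 0.206]
ee_rot: [3.141, -0.0, 1.706]
force: [0.3, -0.3, -1.6]
width: 0.0235
```

Request:
drive_tool:
  moves:
    - [0, 0, 0, 0, 0, 0, 0]
    - [0, 0, 0, 0, 0, 0, 0]
    - [0, 0, 0, 0, 0, 0, 0]
    - [0, 0, 0, 0, 0, 0, 0]
    - [0, 0, -10, 0, 0, 0, 0]
    - [0, 0, -40, 0, 0, 0, 0]
    - [0, 0, -80, 0, 0, 0, 0]
    - [0, 0, -110, 0, 0, 0, 0]

```text
t: 19.38
eef_pos: [0.4324, 0.1389, 0.318]
ee_rot: [3.14, -0.001, 1.706]
force: [-0.0, 0.7, 0.0]
width: 0.0434
```

Request:
drive_tool:
  moves:
    - [-50, -6, -15, 0, 0, 0, -0.3]
    - [-100, -12, -40, 0, 0, 5, -0.3]
    - [-160, -20, -45, 0, 0, 10, -0.3]
    - [-220, -27, -45, 0, 0, 15, -0.3]
    - [-280, -34, -45, 0, 0, 20, -0.3]
    - [-340, -42, -45, 0, 0, 21.4, -0.3]
    - [-400, -49, -45, 0, 0, 21.4, -0.3]
    - [-460, -57, -45, 0, 0, 21.4, -0.3]
    - [-496, -61, -45, 0, 0, 21.4, -0.3]
    - [-496, -61, -45, 0, 0, 21.4, -0.3]
    - [-496, -61, -45, 0, 0, 21.4, -0.3]

```text
t: 20.75
eef_pos: [0.4383, -0.3607, 0.3609]
ee_rot: [-3.141, -0.0, 1.332]
force: [0.2, 0.5, 0.4]
width: 0.0567
```

```bash
python3 - <<'E'
from h import *
s=get_state(); f=cam('wrist')
c,y,z=handle_fit(f,s['eef_pos'][:2]); print(c,y,z)
x,yy=handle(c,y,.095); rows([(x,yy,.1825,y+90)])
f=cam('scene')
for p in paddles(f,zr=(.006,.05)): print(np.round(p[0],4),round(p[1],1),round(p[2],4),p[3])
f=cam('top')
for p in paddles(f,zr=(.006,.05)): print('top',np.round(p[0],4),round(p[1],1),round(p[2],4),p[3])
E
```

```text
n 801 width 0.0221 len 0.056
[ 0.5291467  -0.38519806] -13.943865107466426 0.012995194654595298
t 20.80 pos [ 0.4385 -0.3603  0.361 ] rpy [180.   -0.   76.4] w 0.0571
[-2.4, -1.0, 178.5, 0.0, -0.0, 0.3]
[ 0.5308 -0.3842] -14.6 0.0113 175
[ 0.7606 -0.2231] 87.4 0.0432 458
[0.4555 0.1452] -155.5 0.0323 212
top [0.4566 0.1441] -173.8 0.0093 1369
```

Request:
drive_tool:
  moves:
    - [-2, -1, 60, 0, 0, 0, -0.3]
    - [-2, -1, 110, 0, 0, 0, -0.3]
    - [-2, -1, 150, 0, 0, 0, -0.3]
    - [-2, -1, 172, 0, 0, 0, -0.3]
    - [-2, -1, 178, 0, 0, 0, -0.3]
    - [-2, -1, 178, 0, 0, 0, 1]
    - [-2, -1, 178, 0, 0, 0, 1]
    - [-2, -1, 178, 0, 0, 0, 1]
    - [-2, -1, 178, 0, 0, 0, 1]
    - [-2, -1, 178, 0, 0, 0, 1]
    - [-2, -1, 178, 0, 0, 0, 1]
    - [-2, -1, 178, 0, 0, 0, 1]
  grip_force: 30

```text
t: 22.4
eef_pos: [0.4375, -0.3627, 0.1834]
ee_rot: [3.141, 0.0, 1.333]
force: [-2.4, 1.7, 6.3]
width: 0.0233
```

```bash
python3 - <<'E'
from h import *
print(get_state()['width'])
z=get_state()['eef_pos'][2]+.066
rows([(.41,.0102,z,140)])
E
```

```text
0.023294963458200067
t 22.40 pos [ 0.4375 -0.3627  0.1834] rpy [179.9   0.   76.3] w 0.0233
[355.8, -114.6, -66.2, 0.0, 0.0, -63.7]
```

Request:
drive_tool:
  moves:
    - [0, 0, -20, 0, 0, 0, 1]
    - [20, -5, -50, 0, 0, -6, 1]
    - [70, -22, -66, 0, 0, -12, 1]
    - [120, -40, -66, 0, 0, -20, 1]
    - [170, -56, -66, 0, 0, -28, 1]
    - [220, -72, -66, 0, 0, -37, 1]
    - [270, -88, -66, 0, 0, -46, 1]
    - [320, -104, -66, 0, 0, -55, 1]
    - [356, -115, -66, 0, 0, -63.7, 1]
    - [356, -115, -66, 0, 0, -63.7, 1]
    - [356, -115, -66, 0, 0, -63.7, 1]
    - [356, -115, -66, 0, 0, -63.7, 1]

```text
t: 23.9
eef_pos: [0.4095, 0.0098, 0.2485]
ee_rot: [-3.141, -0.0, 2.442]
force: [-0.5, -0.1, -1.1]
width: 0.0239
```

```bash
python3 chk.py
```

```text
23.9 [0.40946849 0.00976803 0.24852825] [-1.79975647e+02 -1.35778128e-02  1.39914170e+02] 0.0238751378827815 [-0.49273193 -0.06069239 -1.11014079]
[0.4743 0.0832] 49.6 0.0767 286
head [0.53195555 0.15312293 0.09193864] 190
tool shift to post mm [ 9.00515125e-01  9.06241390e+01 -3.83058905e-02]
```

Request:
drive_tool:
  moves:
    - [1, 15, 0, 0, 0, 0, 1]
    - [1, 30, 0, 0, 0, 0, 1]
    - [1, 45, 0, 0, 0, 0, 1]
    - [1, 55, 0, 0, 0, 0, 1]
    - [1, 65, 0, 0, 0, 0, 1]
    - [1, 75, 0, 0, 0, 0, 1]
    - [1, 82, 0, 0, 0, 0, 1]
    - [1, 89, 0, 0, 0, 0, 1]
    - [1, 89, 0, 0, 0, 0, 1]
    - [1, 89, 0, 0, 0, 0, 1]

```text
t: 25.2
eef_pos: [0.4658, 0.0792, 0.2486]
ee_rot: [-3.141, -0.0, 2.444]
force: [-0.1, -1.3, -1.7]
width: 0.0237
```

Request:
drive_tool:
  moves:
    - [16, 1, 0, 0, 0, 10, 1]
    - [32, 6, 0, 0, 0, 20, 1]
    - [47, 13, 0, 0, 0, 30, 1]
    - [61, 22, 0, 0, 0, 40, 1]
    - [64, 25, 0, 0, 0, 42.3, 1]
    - [64, 25, 0, 0, 0, 42.3, 1]
    - [64, 25, 15, 0, 0, 42.3, 1]
    - [64, 25, 25, 0, 0, 42.3, 1]
    - [64, 25, 29, 0, 0, 42.3, 1]
    - [64, 25, 29, 0, 0, 42.3, 1]

```text
t: 26.45
eef_pos: [0.433, 0.1395, 0.2195]
ee_rot: [-3.141, 0.0, 1.706]
force: [-0.4, 0.5, -1.8]
width: 0.0238
```

Request:
drive_tool:
  moves:
    - [0, 0, 0, 0, 0, 0, 0]
    - [0, 0, 0, 0, 0, 0, 0]
    - [0, 0, 0, 0, 0, 0, 0]
    - [0, 0, 0, 0, 0, 0, 0]
    - [0, 0, -10, 0, 0, 0, 0]
    - [0, 0, -40, 0, 0, 0, 0]
    - [0, 0, -80, 0, 0, 0, 0]
    - [0, 0, -120, 0, 0, 0, 0]
    - [0, 0, -180, 0, 0, 0, 0]
    - [0, 0, -180, 0, 0, 0, 0]

```text
t: 27.7
eef_pos: [0.4338, 0.14, 0.4052]
ee_rot: [3.133, -0.004, 1.707]
force: [1.0, 0.5, -0.1]
width: 0.0439
```

```bash
cat >> h.py <<'E'
YAW=np.radians(7.6); u_=np.array([np.cos(YAW),np.sin(YAW),0]); v_=np.array([-np.sin(YAW),np.cos(YAW),0]); POST=np.array([.529,.1525,0])
def c2w(x,y,z): return POST+(x-.027)*u_+y*v_+np.array([0,0,z])
def w2c(P,post=POST): d=P-post; return np.stack([d@u_+.027,d@v_,d[...,2]],-1)
E
python3 - <<'E'
from h import *
f=cam('scene'); P=cloud(f); C=w2c(P,np.array([.532,.1531,0])); ok=f['range_z']>0; hsv=cv2.cvtColor(f['img'],cv2.COLOR_RGB2HSV).astype(int)
m=ok&(abs(C[...,1])<.06)&(C[...,0]>.09)&(C[...,0]<.2)&(C[...,2]>.09)
q=C[m]; print(len(q))
# outer face: max x side
for lo in np.arange(.1,.26,.02):
    k=q[(q[:,2]>lo)&(q[:,2]<lo+.02)]
    if len(k): print(round(lo,2),len(k),k[:,0].min().round(4),k[:,0].max().round(4))
print('zmax',np.percentile(q[:,2],99.5))
k=q[q[:,2]>.245]; A=np.c_[k[:,0],np.ones(len(k))]; print('front face slope dz/dx',np.linalg.lstsq(A,k[:,2],rcond=None)[0],k[:,0].min(),k[:,0].max())
for p in paddles(f,zr=(.006,.06)): print(np.round(p[0],4),round(p[1],1),round(p[2],4),p[3])
m=ok&(hsv[...,1]<80)&(C[...,1]>.07)&(C[...,1]<.14)&(abs(C[...,0])<.03)&(C[...,2]>.06); q=C[m]; print('hasp',len(q),q.min(0).round(3),q.max(0).round(3))
if len(q): 
    A=np.linalg.svd(q[:,1:]-q[:,1:].mean(0))[2][0]; print(A)
qq=f['R']@np.array([.5,.12,.08])+f['t']; u,v=(qq[:2]/qq[2]*f['f']+[f['cx'],f['cy']]).astype(int)
cv2.imwrite('pics/e.png',cv2.resize(f['img'][v-60:v+60,u-80:u+80],(640,480))[...,::-1])
W=[c2w(.205,-.025,.29),c2w(.205,-.025,.215),c2w(.15,-.025,.215)]
rows([(*w[:2],w[2]+.178,97.6) for w in W])
E
```

```text
964
0.1 34 0.1531 0.1563
0.12 38 0.1557 0.1586
0.14 44 0.1574 0.1703
0.16 42 0.1598 0.1631
0.18 41 0.162 0.1646
0.2 48 0.1637 0.1667
0.22 49 0.1661 0.1692
0.24 654 0.119 0.1718
zmax 0.2587920501296446
front face slope dz/dx [-0.10563296  0.26802012] 0.11897973094402052 0.17181453202243938
[ 0.7576 -0.2866] -92.9 0.0431 459
[0.4564 0.1455] -155.2 0.0459 217
hasp 144 [-0.03   0.071  0.063] [0.018 0.118 0.336]
[-0.0076561  -0.99997069]
t 27.75 pos [0.4331 0.1397 0.4025] rpy [179.7  -0.2  97.7] w 0.0436
[-25.5, 275.0, -64.3, 0.3, -0.2, 0.1]
[-25.7, 274.7, 10.7, 0.3, -0.2, 0.1]
[-25.6, 219.7, 10.4, 0.3, -0.2, 0.1]
```

View pics/e.png

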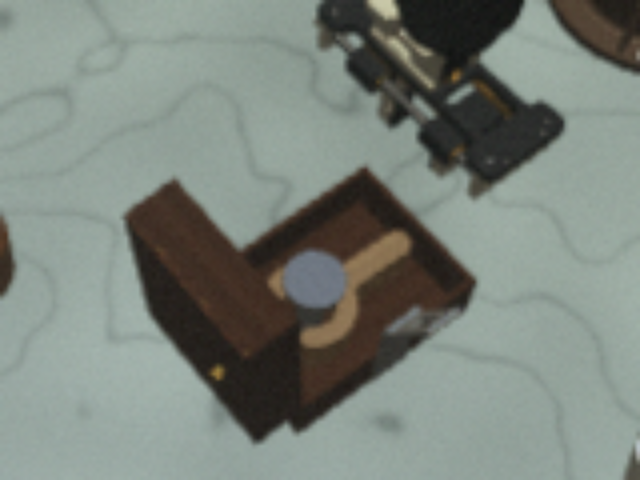

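The scene view shows all three paddles stacked around the rod with handles toward the robot. The lid leans back at about 1.68 rad and the hasp is open. Next I'll move the closed fingers behind the lid.

Request:
drive_tool:
  moves:
    - [-10, 0, -40, 0.3, -0.2, 0, 1]
    - [-20, 20, -70, 0.3, -0.2, 0, 1]
    - [-26, 70, -75, 0.3, -0.2, 0, 1]
    - [-26, 120, -75, 0.3, -0.2, 0, 1]
    - [-26, 170, -75, 0.3, -0.2, 0, 1]
    - [-26, 220, -75, 0.3, -0.2, 0, 1]
    - [-26, 260, -75, 0.3, -0.2, 0, 1]
    - [-26, 275, -70, 0.3, -0.2, 0, 1]
    - [-26, 275, -65, 0.3, -0.2, 0, 1]
    - [-26, 275, -65, 0.3, -0.2, 0, 1]

```text
t: 29.0
eef_pos: [0.7081, 0.1508, 0.464]
ee_rot: [-3.135, 0.004, 1.706]
force: [-0.9, -0.1, -0.0]
width: 0.0007
```

```bash
python3 - <<'E'
from h import *
W=[c2w(.205,-.025,.215)]
ths=np.arange(1.5,-.01,-.1)
for th in ths:
    e=np.array([-np.cos(th),np.sin(th)]); n=np.array([np.sin(th),np.cos(th)]); p=np.array([.1,.058])+.155*e+.05*n
    W.append(c2w(p[0]+.0095,-.025,p[1]))
rows([(*w[:2],w[2]+.178,97.6) for w in W])
E
```

```text
t 29.00 pos [0.7081 0.1508 0.464 ] rpy [-179.6    0.2   97.7] w 0.0007
[0.6, 1.2, 71.0, -0.4, 0.2, 0.1]
[0.8, -55.4, 70.3, -0.4, 0.2, 0.1]
[0.8, -71.4, 67.3, -0.4, 0.2, 0.1]
[0.8, -87.6, 65.9, -0.4, 0.2, 0.1]
[0.9, -103.9, 66.2, -0.4, 0.2, 0.1]
[0.9, -120.0, 68.0, -0.4, 0.2, 0.1]
[1.0, -136.0, 71.5, -0.4, 0.2, 0.1]
[1.0, -151.4, 76.6, -0.4, 0.2, 0.1]
[1.1, -166.3, 83.1, -0.4, 0.2, 0.1]
[1.1, -180.5, 91.2, -0.4, 0.2, 0.1]
[1.2, -193.8, 100.6, -0.4, 0.2, 0.1]
[1.3, -206.1, 111.2, -0.4, 0.2, 0.1]
[1.4, -217.2, 123.1, -0.4, 0.2, 0.1]
[1.4, -227.1, 136.0, -0.4, 0.2, 0.1]
[1.5, -235.7, 149.8, -0.4, 0.2, 0.1]
[1.6, -242.9, 164.5, -0.4, 0.2, 0.1]
[1.6, -248.6, 179.7, -0.4, 0.2, 0.1]
```

Request:
drive_tool:
  moves:
    - [0, 0, 40, 0, 0, 0, 1]
    - [0, 0, 70, 0, 0, 0, 1]
    - [0, -20, 70, 0, 0, 0, 1]
    - [1, -35, 70, 0, 0, 0, 1]
    - [1, -55, 70, 0, 0, 0, 1]
    - [1, -71, 67, 0, 0, 0, 1]
    - [1, -88, 66, 0, 0, 0, 1]
    - [1, -104, 66, 0, 0, 0, 1]
    - [1, -120, 68, 0, 0, 0, 1]
    - [1, -136, 71, 0, 0, 0, 1]
    - [1, -136, 71, 0, 0, 0, 1]

```text
t: 30.38
eef_pos: [0.5722, 0.1331, 0.3946]
ee_rot: [-3.135, 0.003, 1.706]
force: [0.4, -0.8, -0.2]
width: 0.0007
```

```bash
cat > lid.py <<'E'
from h import *
f=cam('scene'); P=cloud(f); C=w2c(P,np.array([.532,.1531,0])); C[...,2]+=.002; hsv=cv2.cvtColor(f['img'],cv2.COLOR_RGB2HSV).astype(int)
ok=(f['range_z']>0)&(hsv[...,2]<110)
d=np.hypot(C[...,0]-.1,C[...,2]-.058); m=ok&(C[...,1]>.03)&(C[...,1]<.07)&(d<.22)&(d>.06)&(C[...,2]>.075)&(C[...,0]<.2); q=C[m]
print('lid zmax at y>.03',np.percentile(q[:,2],99),'n',len(q))
# outer face: angle that maximises points at n-distance 50 mm
best=max(((abs((q[:,0]-.1)*np.sin(t)+(q[:,2]-.058)*np.cos(t)-.05)<.0025).sum(),t) for t in np.arange(0,1.8,.01)); print('theta',best)
s=get_state(); print(s['t'],s['eef_pos'],s['force'])
E
python3 lid.py; python3 - <<'E'
from h import *
W=[]
for th in np.arange(1.0,-.01,-.1):
    e=np.array([-np.cos(th),np.sin(th)]); n=np.array([np.sin(th),np.cos(th)]); p=np.array([.1,.058])+.155*e+.05*n
    W.append(c2w(p[0]+.0095,-.025,p[1]))
rows([(*w[:2],w[2]+.178,97.6) for w in W])
E
```

```text
lid zmax at y>.03 0.2526310733988598 n 517
theta (np.int64(382), np.float64(1.0))
30.425 [0.57284272 0.13315296 0.39443204] [ 0.55398995 -0.81360723  0.07871898]
t 30.43 pos [0.5728 0.1332 0.3944] rpy [-179.6    0.2   97.8] w 0.0005
[-0.0, -0.1, 1.0, -0.4, 0.2, 0.2]
[0.0, -15.5, 6.0, -0.4, 0.2, 0.2]
[0.1, -30.4, 12.6, -0.4, 0.2, 0.2]
[0.2, -44.6, 20.6, -0.4, 0.2, 0.2]
[0.2, -57.9, 30.0, -0.4, 0.2, 0.2]
[0.3, -70.2, 40.7, -0.4, 0.2, 0.2]
[0.4, -81.4, 52.5, -0.4, 0.2, 0.2]
[0.5, -91.3, 65.4, -0.4, 0.2, 0.2]
[0.5, -99.9, 79.3, -0.4, 0.2, 0.2]
[0.6, -107.0, 93.9, -0.4, 0.2, 0.2]
[0.7, -112.7, 109.2, -0.4, 0.2, 0.2]
```

The lid has followed to about 1.0 rad, so the model fits. I'll push it the rest of the way down.

Request:
drive_tool:
  moves:
    - [0, -15, 6, 0, 0, 0, 1]
    - [0, -30, 12, 0, 0, 0, 1]
    - [0, -45, 21, 0, 0, 0, 1]
    - [0, -58, 30, 0, 0, 0, 1]
    - [0, -70, 41, 0, 0, 0, 1]
    - [0, -81, 53, 0, 0, 0, 1]
    - [0, -91, 65, 0, 0, 0, 1]
    - [0, -100, 79, 0, 0, 0, 1]
    - [0, -107, 94, 0, 0, 0, 1]
    - [0, -112, 104, 0, 0, 0, 1]
    - [0, -113, 109, 0, 0, 0, 1]
    - [0, -113, 110, 0, 0, 0, 1]

```text
t: 31.92
eef_pos: [0.4609, 0.1174, 0.2861]
ee_rot: [-3.135, 0.005, 1.707]
force: [-13.3, -0.1, 28.8]
width: 0.0002
```

```bash
python3 lid.py
```

```text
lid zmax at y>.03 0.21965679597483287 n 649
theta (np.int64(348), np.float64(0.0))
31.975 [0.46085731 0.11744594 0.28619957] [-10.59932209  -0.36937951  20.28671535]
```

Request:
drive_tool:
  moves:
    - [0, 0, -20, 0, 0, 0, 1]
    - [0, 0, -60, 0, 0, 0, 1]
    - [-10, -10, -110, 0, 0, -8, 1]
    - [-50, -20, -130, 0, 0, -16, 1]
    - [-90, -20, -130, 0, 0, -24, 1]
    - [-90, -20, -130, 0, 0, -24, 1]
    - [-90, -20, -130, 0, 0, -24, 1]

```text
t: 32.85
eef_pos: [0.4542, 0.0263, 0.4152]
ee_rot: [-3.135, 0.001, 2.122]
force: [-0.1, -0.1, 0.5]
width: 0.0005
```

```bash
python3 lid.py; python3 - <<'E'
from h import *
ims=[]
for n in ['scene','top']:
    f=cam(n)
    P=cloud(f); C=w2c(P,np.array([.532,.1531,0]) if n=='scene' else np.array([.5253,.1516,0])); C[...,2]+=.002 if n=='scene' else -.001
    hsv=cv2.cvtColor(f['img'],cv2.COLOR_RGB2HSV).astype(int); ok=f['range_z']>0
    m=ok&(hsv[...,1]<90)&(abs(C[...,0])<.024)&(C[...,1]>.082)&(C[...,1]<.16)&(C[...,2]>.1)&(C[...,2]<.2); q=C[m]
    print(n,'hasp',len(q),q.min(0).round(3),q.max(0).round(3)); a=np.linalg.svd(q[:,1:]-q[:,1:].mean(0))[2][0]; a*=np.sign(a[1]); print('angle',np.arctan2(a[1],-a[0]))
    b=ok&(hsv[...,0]>12)&(hsv[...,0]<30)&(hsv[...,1]>130)&(hsv[...,2]>120)&(abs(C[...,0])<.06)&(abs(C[...,1])<.08)&(C[...,2]>.1); print('catch',C[b].mean(0).round(4) if b.any() else None,b.sum(), C[b].max(0) if b.any() else '')
    t=ok&(abs(C[...,0])<.08)&(abs(C[...,1])<.06)&(C[...,2]>.06); print('lid top z',np.median(C[t][:,2]))
    qq=f['R']@c2w(0,.05,.11)+f['t']; u,v=(qq[:2]/qq[2]*f['f']+[f['cx'],f['cy']]).astype(int)
    ims.append(cv2.resize(f['img'][v-50:v+50,u-50:u+50],(400,400)))
cv2.imwrite('pics/g.png',np.hstack(ims)[...,::-1])
E
```

```text
lid zmax at y>.03 0.11373990114265593 n 521
theta (np.int64(381), np.float64(0.0))
32.9 [0.45426594 0.02664353 0.41514936] [-0.28065466 -0.00426077  1.03874846]
scene hasp 70 [-0.017  0.082  0.109] [0.017 0.117 0.175]
angle 2.0611273318090912
catch [0.0006 0.0356 0.1153] 3 [0.00401824 0.03757914 0.12003567]
lid top z 0.3169301527825026Traceback (most recent call last):
  File "<stdin>", line 8, in <module>
    return umr_minimum(a, axis, None, out, keepdims, initial, where)
ValueError: zero-size array to reduction operation minimum which has no identity
```

```bash
python3 - <<'E'
from h import *
W=[(0,.15,.23),(0,.145,.14),(0,.105,.14)]
for th in [1.5,1.3,1.1,.9,.7,.5,.3,.15,0]:
    W.append((0,.08-.03*np.cos(th)+.004*np.sin(th)+.0095,.108+.03*np.sin(th)+.004*np.cos(th)))
rows([(*c2w(x,y,z+.178),187.6) for x,y,z in W])
f=cam('scene'); qq=f['R']@c2w(0,.05,.11)+f['t']; u,v=(qq[:2]/qq[2]*f['f']+[f['cx'],f['cy']]).astype(int)
cv2.imwrite('pics/g.png',cv2.resize(f['img'][v-50:v+50,u-60:u+60],(480,400))[...,::-1])
E
```

```text
t 33.00 pos [0.4543 0.027  0.4151] rpy [-1.796e+02  1.000e-01  1.217e+02] w -0.0001
[215.4, 166.3, 5.8, -0.4, -0.2, -65.9]
[210.9, 164.9, 95.8, -0.4, -0.2, -65.9]
[174.4, 148.5, 96.0, -0.4, -0.2, -65.9]
[162.0, 143.0, 97.8, -0.4, -0.2, -65.9]
[156.5, 140.5, 98.0, -0.4, -0.2, -65.9]
[151.1, 138.1, 99.5, -0.4, -0.2, -65.9]
[146.1, 135.9, 102.1, -0.4, -0.2, -65.9]
[141.7, 133.9, 105.7, -0.4, -0.2, -65.9]
[138.0, 132.3, 110.2, -0.4, -0.2, -65.9]
[135.2, 131.1, 115.4, -0.4, -0.2, -65.9]
[133.8, 130.5, 119.7, -0.4, -0.2, -65.9]
[132.9, 130.1, 124.1, -0.4, -0.2, -65.9]
```

View pics/g.png

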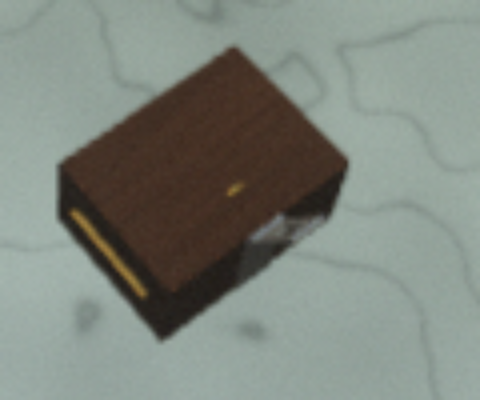

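The lid is fully shut, with the brass catch on top at (235,188) and the hasp still open at (285,230). Next I'll move outside the hasp.

Request:
drive_tool:
  moves:
    - [30, 25, -10, 0, 0, -10, 1]
    - [65, 50, -10, 0, 0, -20, 1]
    - [100, 80, -10, 0, 0, -30, 1]
    - [140, 110, -10, 0, 0, -40, 1]
    - [180, 140, -10, 0, 0, -50, 1]
    - [215, 166, 0, 0, 0, -60, 1]
    - [215, 166, 6, 0, 0, -66, 1]
    - [215, 166, 6, 0, 0, -66, 1]
    - [213, 166, 50, 0, 0, -66, 1]
    - [211, 165, 90, 0, 0, -66, 1]
    - [211, 165, 96, 0, 0, -66, 1]
    - [211, 165, 96, 0, 0, -66, 1]

```text
t: 34.55
eef_pos: [0.4835, 0.2924, 0.3193]
ee_rot: [-3.138, -0.004, -3.008]
force: [0.1, 0.8, 0.4]
width: -0.0001
```

```bash
python3 - <<'E'
from h import *
W=[(0,.105,.14)]
for th in [1.5,1.3,1.1,.9,.7,.5,.3,.15,0]:
    W.append((0,.08-.03*np.cos(th)+.004*np.sin(th)+.0095,.108+.03*np.sin(th)+.004*np.cos(th)))
rows([(*c2w(x,y,z+.178),187.6) for x,y,z in W]); print(get_state()['force'])
E
```

```text
t 34.55 pos [0.4835 0.2924 0.3193] rpy [-179.8   -0.2 -172.3] w -0.0001
[0.4, -39.7, 1.4, -0.2, -0.2, 0.1]
[0.5, -53.3, 3.2, -0.2, -0.2, 0.1]
[0.5, -59.4, 3.5, -0.2, -0.2, 0.1]
[0.5, -65.2, 4.9, -0.2, -0.2, 0.1]
[0.5, -70.7, 7.5, -0.2, -0.2, 0.1]
[0.5, -75.5, 11.1, -0.2, -0.2, 0.1]
[0.4, -79.6, 15.6, -0.2, -0.2, 0.1]
[0.4, -82.6, 20.9, -0.2, -0.2, 0.1]
[0.4, -84.2, 25.1, -0.2, -0.2, 0.1]
[0.4, -85.1, 29.6, -0.2, -0.2, 0.1]
[0.10600229 0.75084786 0.39356225]
```

Request:
drive_tool:
  moves:
    - [0, -15, 1, 0, 0, 0, 1]
    - [0, -30, 1, 0, 0, 0, 1]
    - [0, -42, 1, 0, 0, 0, 1]
    - [0, -53, 3, 0, 0, 0, 1]
    - [0, -59, 3, 0, 0, 0, 1]
    - [0, -65, 5, 0, 0, 0, 1]
    - [0, -71, 7, 0, 0, 0, 1]
    - [0, -76, 11, 0, 0, 0, 1]
    - [0, -80, 16, 0, 0, 0, 1]
    - [0, -83, 21, 0, 0, 0, 1]
    - [0, -84, 25, 0, 0, 0, 1]
    - [0, -85, 29, 0, 0, 0, 1]

```text
t: 36.05
eef_pos: [0.4945, 0.2079, 0.2908]
ee_rot: [-3.138, -0.005, -3.006]
force: [-17.5, 0.8, 43.6]
width: 0.0001
```

Request:
drive_tool:
  moves:
    - [0, 0, 0.5, 0, 0, 0, 1]
    - [0, 0, 1, 0, 0, 0, 1]
    - [0, 0, 1, 0, 0, 0, 1]

```text
t: 36.42
eef_pos: [0.4942, 0.2078, 0.291]
ee_rot: [-3.138, -0.004, -3.005]
force: [-10.0, -2.5, 28.3]
width: 0.0002
```

Request:
drive_tool:
  moves:
    - [0, 0, -15, 0, 0, 0, 1]
    - [0, 0, -60, 0, 0, 0, 1]
    - [0, 0, -110, 0, 0, 0, 1]
    - [0, -60, -130, 0, 0, 0, 1]
    - [0, -120, -130, 0, 0, 0, 1]
    - [0, -180, -130, 0, 0, 0, 1]
    - [0, -240, -130, 0, 0, 0, 1]
    - [0, -300, -130, 0, 0, 0, 1]
    - [0, -300, -130, 0, 0, 0, 1]
    - [0, -300, -130, 0, 0, 0, 1]

```text
t: 37.67
eef_pos: [0.5352, -0.0891, 0.4189]
ee_rot: [-3.139, -0.006, -3.008]
force: [-0.3, 0.4, 0.1]
width: 0.0003
```

```bash
python3 - <<'E'
from h import *
print(get_state()['eef_pos'],get_state()['force'])
ims=[]
for n in ['scene','top']:
    f=cam(n); P=cloud(f); C=w2c(P,np.array([.532,.1531,0]) if n=='scene' else np.array([.5253,.1516,0])); C[...,2]+=.002 if n=='scene' else -.001
    hsv=cv2.cvtColor(f['img'],cv2.COLOR_RGB2HSV).astype(int); ok=(f['range_z']>0)&(C[...,2]>.06)&(C[...,2]<.2)
    m=ok&(hsv[...,1]<90)&(abs(C[...,0])<.024)&(C[...,1]>0)&(C[...,1]<.13)
    q=C[m]; print(n,'steel',len(q))
    if len(q)>9: print(q.min(0).round(3),q.max(0).round(3),'slope dz/dy',np.polyfit(q[:,1],q[:,2],1))
    t=ok&(hsv[...,2]<110)&(abs(C[...,0])<.09)&(abs(C[...,1])<.065)&(C[...,2]>.09); k=C[t]
    if len(k)>20: print('lid z',np.median(k[:,2]),'slope dz/dx',np.polyfit(k[:,0],k[:,2],1))
    qq=f['R']@c2w(0,.03,.11)+f['t']; u,v=(qq[:2]/qq[2]*f['f']+[f['cx'],f['cy']]).astype(int)
    ims.append(cv2.resize(f['img'][v-50:v+50,u-50:u+50],(400,400)))
cv2.imwrite('pics/k.png',np.hstack(ims)[...,::-1])
E
```

```text
[ 0.53520162 -0.08909516  0.41893801] [-0.28366353  0.39329783  0.09588376]
scene steel 276
[-0.024  0.002  0.061] [0.023 0.083 0.118] slope dz/dy [-0.23847068  0.11888752]
lid z 0.10832441856194294 slope dz/dx [0.00026967 0.10831429]
top steel 0
lid z 0.1081681511721965 slope dz/dx [0.00019105 0.10815237]
```

View pics/k.png

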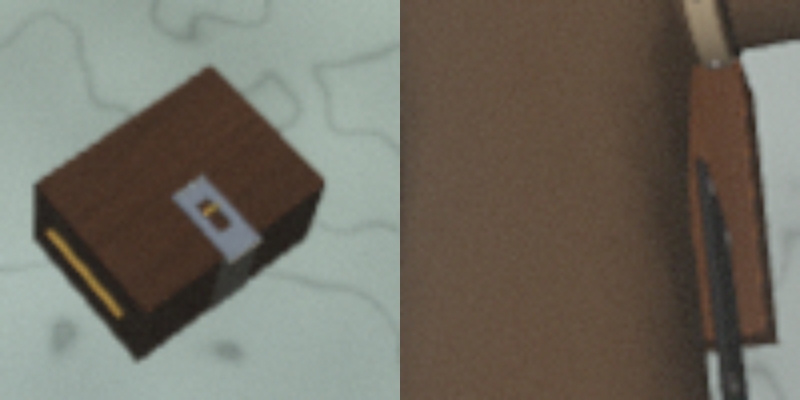

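The hasp lies on the shut lid with the catch showing through its window at (210,210). I'll check the strap's slope without the bracket points, confirm the bystanders haven't moved, and then hand in.

```bash
python3 - <<'E'
from h import *
f=cam('scene'); P=cloud(f); C=w2c(P,np.array([.532,.1531,0])); C[...,2]+=.002
hsv=cv2.cvtColor(f['img'],cv2.COLOR_RGB2HSV).astype(int)
m=(hsv[...,1]<90)&(abs(C[...,0])<.016)&(C[...,1]>.012)&(C[...,1]<.074)&(C[...,2]>.1)&(C[...,2]<.13); q=C[m]
sl=np.polyfit(q[:,1],q[:,2],1); print(len(q),'hasp slope',sl)
g=dict(np.load('/tmp/scene.npz')); P0=cloud(g)
for n,c in [('jar',(.77,-.016,.045)),('box',(.757,-.225,.03)),('cup',(.42,.37,.03))]:
    r=[]
    for Q in (P0,P):
        k=(abs(Q[...,:2]-np.array(c[:2])).max(-1)<.09)&(Q[...,2]>c[2])&(Q[...,2]<.13); r.append(Q[k].mean(0).round(3) if k.any() else None)
    print(n,r)
if abs(sl[0])<.08: job_done(); print('handed in')
E
```

```text
145 hasp slope [-0.01260395  0.11299102]
jar [array([ 0.774, -0.034,  0.086]), array([ 0.774, -0.034,  0.087])]
box [array([ 0.76 , -0.252,  0.043]), array([ 0.761, -0.252,  0.043])]
cup [array([0.362, 0.426, 0.057]), array([0.363, 0.425, 0.058])]
the job is handed in; nothing more can be done
handed in
```

I put all three tan paddles on the rod, shut the lid, swung the hasp over its catch and handed the job in at about 38 s of the 208 s. No verdict was reported. A fourth paddle was not in view at the start; I left the purple lookalike alone.

Last checks:
- **Paddles:** before the lid was shut, the scene camera showed all three stacked around the rod with handles toward the robot. The top paddle's surface read 46 mm high, against 48 mm expected. I could not see them again after the lid closed.
- **Lid:** its top measured 108 mm high with no measurable tilt, so it is shut.
- **Hasp:** its slope was about 0.01 rad, and the catch shows through its window.
- **Bystanders:** the jar, gift box and cup were within 1 mm of their starting positions.
- **Robot:** the arm is clear of everything.

Two things disagreed or failed along the way:
- **Cameras:** the top and scene cameras differed by 6–7 mm in x, so I used the wrist camera and scene-camera-only measurements for the fits.
- **First grip:** I lifted before the fingers had closed, so the first grip missed. The paddle was undisturbed and I gripped it again.

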